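Fit the grinding cone into the cocoa mill's spindle

ROBOT

A 6-joint arm with a two-finger parallel gripper is mounted at the origin on the work surface. World frame = base frame: x ahead of the robot, y to its left, z up, the work surface at z = 0. Lengths are in mm, angles in rad, forces in N, time in s.
With the tool pointing down it reaches from about 300 to 775 mm from the base axis. Payload 14.6 kg.
Tool frame: the origin (TCP) lies midway between the tips of the shut fingers; the grasp point (between the pads) lies 19 mm behind it (manip.tcp_to_grasp is the distance from the TCP to the grasp point, in mm); z points along the fingers, x is the direction in which the jaws open and shut, and the axes are right-handed (so a half turn about z gives the same grasp; the last joint's range is limited). The gripper opens to 94 mm and grips with 3 to 60 N. Pads are 16 mm wide; open, the fingers measure 119 mm over their backs; the gripper's body (75 mm by 177 mm) begins 78 mm behind the grasp point.
Start: joints at [-1.254, 0.3, 1.521, -0, 1.321, -0.067], TCP at [205.938, -509.979, 205.446] pointing down, gripper open.
Joint ranges: [-3.03, 3.03], [-0.79, 2.21], [0.23, 2.52], [-1.04, 4.18], [0, 3.07], [-2.55, 2.55]. Speed limits (rad/s): [2.22, 2.22, 2.57, 3.14, 3.14, 3.14].

INTERFACE

Orientations are given as [roll, pitch, yaw] about the fixed x, y, z axes, in that order (R = Rz(yaw) Ry(pitch) Rx(roll)).
In Python, from cell import manip gives the robot as it stands.
- The arm moves only by the tool arm_command, never from a script. Its argument "steps" is a list of rows, each a list of 3 entries, a list of its own where there are three numbers: the opening, from 0 (shut) to 1 (fully open), then the shift along the tool's x, y, z in cm, then the turn about the tool's z in rad. A call has 1 to 5 rows; each row shifts and turns the commanded pose from where the row before left it, along the tool's axes as they then stand; what a row does not reach is not made up. A row lasts 1/12 s, in which the tool goes at most 41.7 mm and 7.16 degrees, less where a joint would pass 70% of its speed; a pose out of reach is approached as far as the arm can. A call with a gripper value outside its range is refused whole. The fingers move at their own pace and stop on an object; "force" is the grip in N (left out, the last holds). Time passes only in rows, so rows that do not move let the fingers close. It gives the time, the measured TCP pose, the force and the opening at its end, in the units of the state.
- manip.read_state(): the state, without advancing time (a new reading comes with each control period).
- manip.camera(name): name is "side" or "top" or "wrist"; returns (picture, depth): 400x640x3 uint8, red, green, blue; 400x640 float32, mm along the optical axis (not along the pixel's ray), 0 where there is no reading.
- manip.calibration(name): a dict with "fx", "fy", "cx", "cy" (pixels), "R" (3x3) and "t" (3): a world point X has camera coordinates R X + t; the wrist camera has in their place "tool_from_camera" (4x4, takes a point from camera to tool coordinates, whose origin is the TCP and whose axes are the tool frame's). Camera axes: x right, y down, z forward; pixel columns grow to the right and rows downward; lengths in mm; the calibration is good to about 2 mm. A picture is of the moment at which its call begins: read the wrist's pose just before it. calibration takes no time and is no camera call.
- manip.sign_off(): hands the job in, once; it reports no verdict.
The state is a dict: "clock": time; "joints": joint angles; "qd": joint speeds; "effort": joint torques, N m; "eef_pos": TCP position; "eef_rot": TCP orientation; "wrist_force": force on the tool from outside, world axes, zero at the start; "moment": the same for the moment, N m; "finger_gap": finger opening in mm.
Only numpy, scipy, OpenCV 4.12 (cv2) and the standard library are available. Lean on these libraries where they do the work, as an engineer would, in place of code of your own. Each camera call takes 0.05 s, during which the arm holds its last target.

TASK

Put the cleaned grinding cone back into the cocoa mill: lift it out of its wooden stand, enter its tapered shank in the spindle, turn it with light pressure until its notches drop over the two drive dogs, then press it firmly and steadily home, its flange flush on the spindle nose, and let go. Work by feel and never force the cone down on the dogs or into the taper; leave the ring, the tub, the chocolate bars and the brush where they are.

Things in the scene. Friction and masses are not known exactly. Their poses are not given: they have to be found in the camera images.
- cone_nut (a point): Centre of the hexagon nut on top of the steel grinding cone: 30 mm across flats, 30 mm tall; grip here. z runs up the cone's axis; two flats face +y and -y, the others 60 degrees round. The nut's top is 15 mm above this point, the flange's underside 55 mm below it. Below the nut: a neck 26 mm across, 14 to 21 mm below this point, then a fluted cone widening to 48 mm.
- cone: The same cone, about 0.5 kg; origin at the middle of its flange's underside, axes as cone_nut. Flange 66 mm across, 10 mm thick, with four through notches 15 mm wide in its rim, on +x, -x, +y, -y. Under it the shank: a slim self-holding taper (3 degrees half angle) 34 mm long, 28 mm across at the flange and 24 mm at its end, then a 4 mm lead chamfer down to 18 mm.
- spindle_nose (a point): Centre of the flat steel nose of the mill's upright spindle, at the mouth of its taper bore (28 mm across), 150 mm above the table; the open head round it is 104 mm inside, its rim 6 mm above the nose. z is up. The point turns with the housing, not the spindle, whose angle is not measured and may be any. Fully home, the flange lies on the nose and cone_nut is 55 mm above this point.
- dog_tops (a point): Point on the spindle axis level with the tops of the two opposite drive dogs, 10 mm above the nose. The dogs are 12 mm wide, 26.5 to 34.5 mm from the axis. Until notches stand over them (1.5 mm to spare each side, about 3 degrees either way) the flange rides on the dogs, cone_nut 55 mm above this point. Stiff gearing (0.5 N m) holds the spindle still while the cone slides on them.
- mill: Bench cocoa mill, white housing 240 x 190 mm, 130 mm tall, hopper off; fixed; origin on the table under the spindle axis, spout and switch on its -x side. Once over the dogs the cone drops freely to about 4 mm above home, where the taper starts to bind: its weight leaves it 2 to 3 mm proud. A steady push of 15 to 20 N takes it home, and it stays. Never push with over 30 N: the wedge doubles it.
- stand: Square beech block 104 x 104 x 52 mm with a bore 32 mm across; the cone hangs upright in it, its flange resting on the block's top. Origin at the middle of its underside. It does not move.
- ring_burr: Loose steel ring burr lying flat, 98 mm across, 22 mm tall; origin at the middle of its underside. Leave alone.
- tub: Amber-brown round tub with a white lid, 108 mm across, 56 mm tall; origin at the middle of its underside. Leave alone.
- bars: Stack of four wrapped chocolate bars, 160 x 78 x 40 mm, long side along x; origin at the middle of its underside. Leave alone.
- brush: Cleaning brush lying on the table; origin at the middle of its underside. Leave alone.
There are look-alikes about, which are no part of the job. What is meant by the cone is not orange, and is the larger of those in its own colour.

How it is judged:
By the outcome, as a careful person would: the job done as asked, in the order asked, and still so for the second after the job is handed in, with the robot touching nothing.
It also fails if it takes over 64 s, if anything falls off the work surface, if the arm or the gripper's body presses on something with over 40 N, if the wrist force passes 120 N, or if a joint passes its speed limit or range.

## Working session

There is one attempt and no reset: what is moved stays moved. The work goes in short steps, Python scripts to look and compute and a tool call to move; the robot and the scene stay as the last step left them, time stands still between calls to the robot, and variables do not carry over. Pictures are saved under pics/ and viewed, and the job is handed in when it is done.

Besides the shell and the picture viewer there is one more tool, called after "Emit:" as name(argument=value, ...) on one line, values as JSON. arm_command: Moves the arm, as the interface text tells. Its arguments: {"type":"object","properties":{"steps":{"type":"array","items":{"type":"array"}},"force":{"type":"number"}},"required":["steps"]}

```bash
ls; mkdir -p pics; python3 - <<'E'
from cell import manip
import cv2,numpy as np
print(manip.read_state())
for n in("top","side","wrist"):
    p,d=manip.camera(n); cv2.imwrite(f"pics/{n}0.png",p[:,:,::-1]); np.save(f"{n}0.npy",d)
    print(n,manip.calibration(n))
E
```

```text
pics
{'clock': 0.0, 'joints': array([-1.25357214e+00,  3.00475707e-01,  1.52158294e+00, -1.84610697e-07,
        1.32068623e+00, -6.65690467e-02]), 'qd': array([-1.65209566e-05,  8.53134614e-04,  1.50045769e-04, -6.36029136e-05,
       -2.66991145e-05, -1.37210625e-04]), 'effort': array([-5.46589145e-04, -5.31802046e+01, -3.52736986e+01,  7.07854866e-02,
        2.43411813e-02, -9.38010339e-05]), 'eef_pos': array([ 205.87387744, -509.73490044,  204.883014  ]), 'eef_rot': array([-3.14151619e+00,  1.14968373e-03, -1.18700301e+00]), 'wrist_force': array([-0.19857873, -0.55074421, -0.34783108]), 'moment': array([-0.02845543,  0.04899055,  0.03184983]), 'finger_gap': 94.15298349810804}
top {'fx': 389.712089552062, 'fy': 389.712089552062, 'cx': 316.472164761087, 'cy': 200.6064708114797, 'R': array([[-0.0254557 , -0.99965338, -0.00671774],
       [-0.99504851,  0.02598312, -0.09593405],
       [ 0.09607535,  0.00424241, -0.99536502]]), 't': array([  31.63393582,  540.47795223, 1369.69147598])}
side {'fx': 365.26576853635663, 'fy': 365.26576853635663, 'cx': 320.9516574420391, 'cy': 195.74830763044278, 'R': array([[-0.77257517, -0.63485875,  0.00905389],
       [-0.32751055,  0.38625829, -0.86228845],
       [ 0.54393423, -0.66914789, -0.5063365 ]]), 't': array([445.72080082, 259.18190128, 838.92196092])}
wrist {'fx': 312.99913515558455, 'fy': 312.99913515558455, 'cx': 320.8912055478925, 'cy': 199.14641258241602, 'tool_from_camera': array([[ 9.99999659e-01,  8.16603250e-04,  1.19856782e-04,
        -5.18355370e-01],
       [-8.21288517e-04,  9.70134630e-01,  2.42565713e-01,
        -7.00530754e+01],
       [ 8.18027347e-05, -2.42565729e-01,  9.70134970e-01,
        -1.78733594e+02],
       [ 0.00000000e+00,  0.00000000e+00,  0.00000000e+00,
         1.00000000e+00]])}
```

View pics/top0.png

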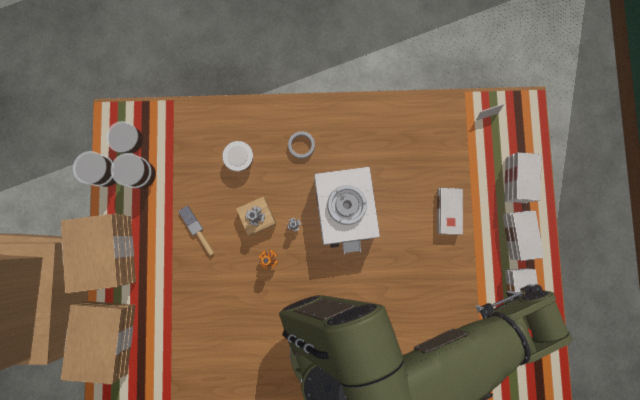

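View pics/side0.png

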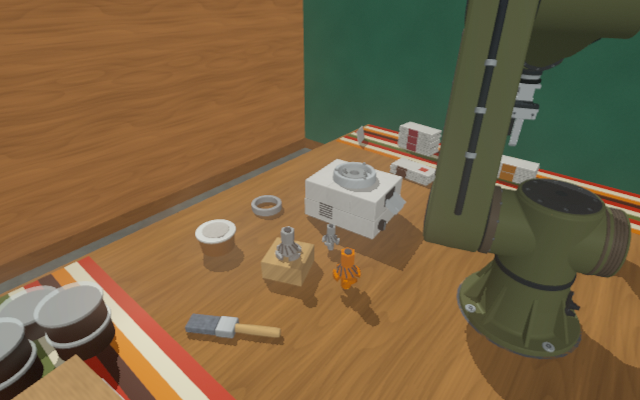

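View pics/wrist0.png

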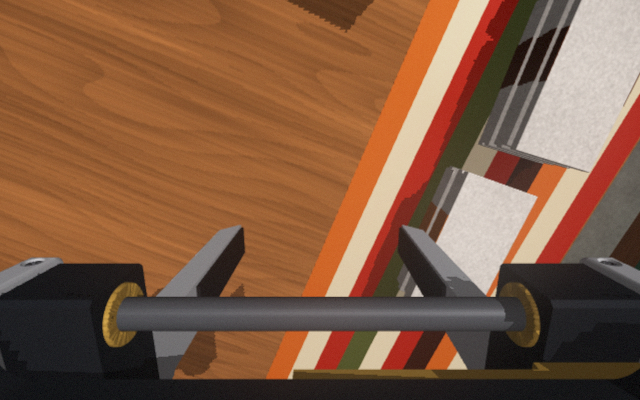

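Candidates in the top view: a steel cone in the wooden stand (255,216), a small steel one (293,226), and an orange one (267,260). I choose the one in the stand and will check it in a close crop.

```bash
python3 - <<'E'
import cv2,numpy as np
p=cv2.imread("pics/top0.png")
a=cv2.resize(p[180:280,220:390],None,fx=4.7,fy=4.7,interpolation=cv2.INTER_CUBIC); cv2.imwrite("pics/topc.png",a)
p=cv2.imread("pics/side0.png")
a=cv2.resize(p[150:300,250:420],None,fx=4,fy=4,interpolation=cv2.INTER_CUBIC); cv2.imwrite("pics/sidec.png",a[:600])
E
cat > h.py <<'E'
import numpy as np
from cell import manip
def unproj(n,u,v,z=None,depth=None):
    c=manip.calibration(n); R=c['R'];t=c['t']
    r=np.array([(u-c['cx'])/c['fx'],(v-c['cy'])/c['fy'],1.])
    if depth is not None: return R.T@(r*depth-t)
    o=-R.T@t; w=R.T@r
    return o+w*(z-o[2])/w[2]
E
```

```text
(no output)
```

View pics/topc.png

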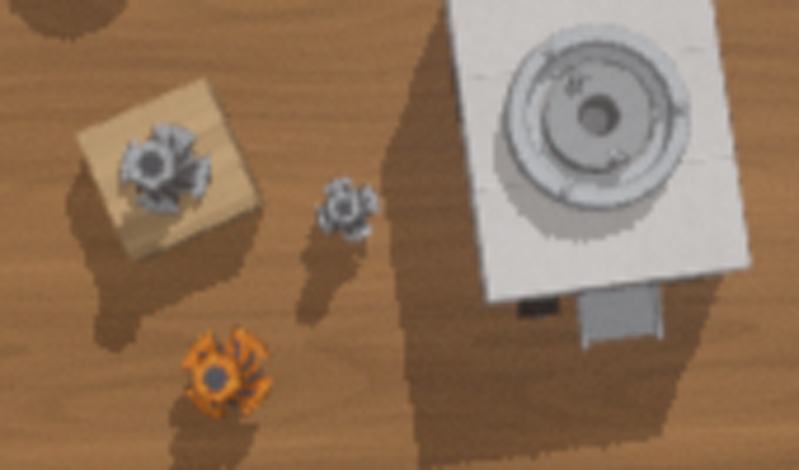

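View pics/sidec.png

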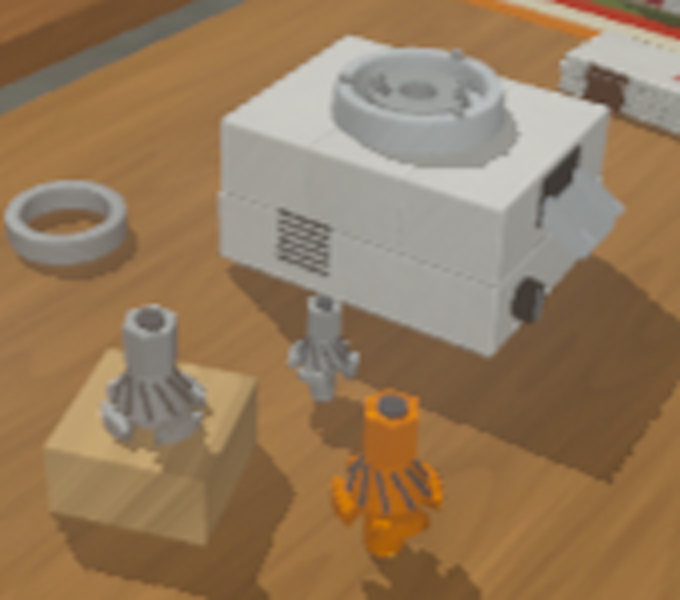

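The choice is confirmed: the stand's cone is steel and clearly larger than the loose steel one. The mill bore is at crop (599,116) and the dogs are near crop (575,85) and (617,157).

```bash
python3 - <<'E'
from h import *
d=np.load("top0.npy")
f=lambda x,y:((x+.5)/4.7+220-.5,(y+.5)/4.7+180-.5)
for n,x,y,z in(("nut",152,163,122),("bore",599,116,150),("d1",575,85,160),("d2",617,157,160),("s1",78,137,52),("s2",205,80,52),("s3",260,205,52),("s4",133,262,52),("m1",448,0,130),("m2",748,266,130),("m3",487,300,130)):
    u,v=f(x,y); print(n,u,v,unproj("top",u,v,z), unproj("top",u,v,depth=d[int(round(v)),int(round(u))]))
E
```

```text
nut 251.9468085106383 214.2872340425532 [491.75095439 233.03966787 122.        ] [491.71473142 232.94508064 122.55289568]
bore 347.05319148936167 204.2872340425532 [514.51189296 -82.1158201  150.        ] [518.94106819 -85.9840787   97.86246204]
d1 341.9468085106383 197.69148936170214 [535.51312958 -65.56387411 160.        ] [536.47581623 -66.14323124 150.5948216 ]
d2 350.8829787234042 213.01063829787233 [485.12191295 -92.78171195 160.        ] [485.03435366 -92.66451113 161.40730523]
s1 236.20212765957447 208.75531914893617 [517.22642482 300.17800792  52.        ] [521.23289651 310.66228282   2.43735197]
s2 263.22340425531917 196.62765957446808 [557.57976823 204.6773988   52.        ] [557.66483747 204.78639119  51.22968235]
s3 274.9255319148936 223.22340425531914 [462.95760044 164.87608862  52.        ] [463.43957025 166.19513748  40.25399085]
s4 247.90425531914894 235.35106382978722 [423.11360964 259.83396275  52.        ] [423.16554956 260.63423362  47.60158224]
m1 314.9255319148936 179.60638297872342 [601.47349807  20.60882541 130.        ] [601.91430666  20.62886412 127.08619884]
m2 378.75531914893617 236.20212765957447 [ 408.44691297 -184.06899521  130.        ] [ 408.45088382 -184.61149092  126.43926318]
m3 323.2234042553191 243.43617021276594 [389.4803165   -1.28889014 130.        ] [388.66687941  -1.89469527  70.36455393]
```

Emit:
arm_command(steps=[[1,[0,-3.5,-1.5],-0.07],[1,[0,-3.9,-1.2],-0.07],[1,[0,-3.9,-1.2],-0.07],[1,[0,-3.9,-1.2],-0.07],[1,[0,-3.9,-1.0],-0.07]])

```text
clock: 0.57
eef_pos: [371.7, -413.3, 267.0]
eef_rot: [-3.142, -0.0, -0.834]
wrist_force: [1.1, -0.7, 0.4]
finger_gap: 94.1
```

Emit:
arm_command(steps=[[1,[0,-4,0],-0.07],[1,[0,-4,0],-0.07],[1,[0,-4,0],-0.07],[1,[0,-4,0],-0.07],[1,[0,-4,0],-0.07]])

```text
clock: 0.98
eef_pos: [499.0, -260.1, 266.1]
eef_rot: [3.142, 0.001, -0.484]
wrist_force: [-0.1, 0.2, 0.3]
finger_gap: 94.1
```

```bash
cat >> h.py <<'E'
def goto(x,y,z,yaw=None,s=None):
    s=s or manip.read_state(); p=s['eef_pos']; a=s['eef_rot'][2]
    d=np.array([x,y,z])-p
    sh=[d[0]*np.cos(a)+d[1]*np.sin(a), d[0]*np.sin(a)-d[1]*np.cos(a), -d[2]]
    print("pos",p.round(1),"rot",s['eef_rot'].round(3),"shift cm",(np.array(sh)/10).round(2),"turn",None if yaw is None else round(a-yaw,3),"t",round(s['clock'],2),"F",s['wrist_force'].round(1),"M",s['moment'].round(2),"gap",round(s['finger_gap'],1),"j6",s['joints'][5].round(2))
E
python3 -c "
from h import *
goto(510,-80,270,-.16)"
```

```text
pos [ 499.  -260.1  266.1] rot [ 3.142e+00  1.000e-03 -4.840e-01] shift cm [ -7.4  -16.46  -0.39] turn -0.324 t 0.98 F [-0.1  0.2  0.3] M [-0.   -0.07 -0.02] gap 94.1 j6 -0.06
```

Emit:
arm_command(steps=[[1,[-1.5,-3.3,0],0],[1,[-1.5,-3.3,0],0],[1,[-1.5,-3.3,0],0],[1,[-1.5,-3.3,0],0],[1,[-1.4,-3.3,-0.4],0]])

```text
clock: 1.4
eef_pos: [509.3, -79.5, 269.8]
eef_rot: [3.141, 0.001, -0.487]
wrist_force: [1.7, -0.0, 0.5]
finger_gap: 94.0
```

Emit:
arm_command(steps=[[1,[0,0,0],-0.11],[1,[0,0,0],-0.11],[1,[0,0,0],-0.1],[1,[0,0,0],0]])

```text
clock: 1.73
eef_pos: [509.8, -81.1, 270.3]
eef_rot: [-3.142, 0.0, -0.162]
wrist_force: [0.7, -0.0, 0.3]
finger_gap: 94.3
```

```bash
cat >> h.py <<'E'
def wpose(s):
    from scipy.spatial.transform import Rotation as Ro
    T=np.eye(4);T[:3,:3]=Ro.from_euler('xyz',s['eef_rot']).as_matrix();T[:3,3]=s['eef_pos'];return T@manip.calibration("wrist")["tool_from_camera"]
def wshot(name):
    import cv2,pickle
    s=manip.read_state(); p,d=manip.camera("wrist"); cv2.imwrite(f"pics/{name}.png",p[:,:,::-1]); pickle.dump((wpose(s),d),open(name+".pkl","wb")); goto(0,0,0,s=s)
def wun(name,u,v,z):
    import pickle
    T,d=pickle.load(open(name+".pkl","rb")); c=manip.calibration("wrist")
    w=T[:3,:3]@np.array([(u-c['cx'])/c['fx'],(v-c['cy'])/c['fy'],1.]); o=T[:3,3]
    return o+w*(z-o[2])/w[2]
E
python3 -c "
from h import *
wshot('w1')"
```

```text
pos [509.8 -81.1 270.3] rot [-3.142  0.    -0.162] shift cm [-51.62   0.21  27.03] turn None t 1.73 F [ 0.7 -0.   0.3] M [-0.05 -0.13 -0.01] gap 94.3 j6 -0.07
```

View pics/w1.png

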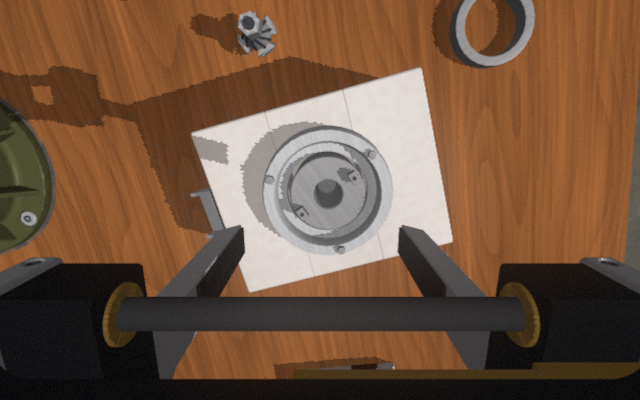

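```bash
python3 -c "
import cv2
p=cv2.imread('pics/w1.png')[115:265,230:430]
cv2.imwrite('pics/w1c.png',cv2.resize(p,None,fx=4,fy=4,interpolation=cv2.INTER_CUBIC))"
```

```text
(no output)
```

View pics/w1c.png

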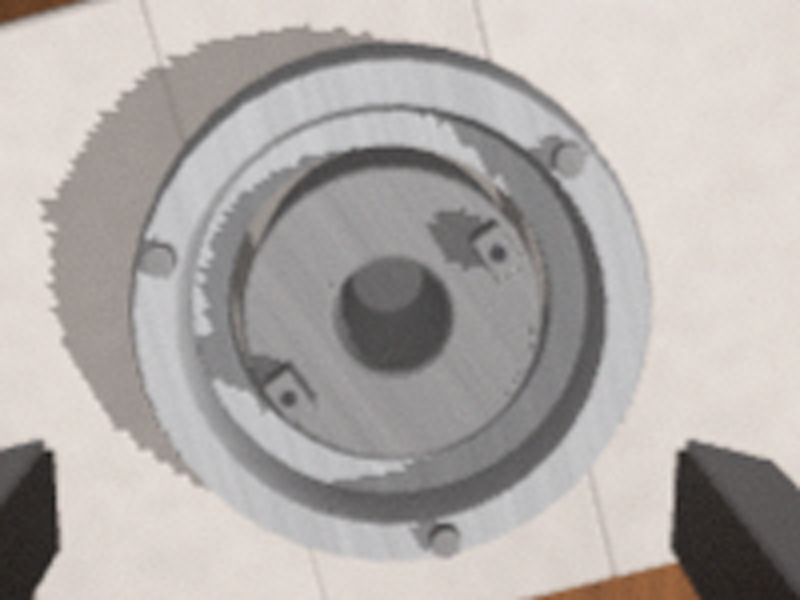

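```bash
python3 -c "
from h import *
f=lambda x,y:((x+.5)/4+230-.5,(y+.5)/4+115-.5)
a=wun('w1',*f(498,254),160);b=wun('w1',*f(289,398),160);c=wun('w1',*f(395,316),150)
print(a,b,(a+b)/2,c,np.degrees(np.arctan2(*(a-b)[1::-1])),np.linalg.norm(a-b))
for p in((338,316),(452,316),(395,257),(395,376)): print(wun('w1',*f(*p),150))
for p in ((462,100),): pass
"
```

```text
[543.15025655 -67.70743504 160.        ] [488.7247919  -94.49317811 160.        ] [515.93752422 -81.10030658 160.        ] [516.92605433 -80.88140953 150.        ] 26.204317486303896 60.65976619042528
[503.13510863 -78.64315828 150.        ]
[530.71679743 -83.1196279  150.        ]
[519.1926504 -66.3879777 150.       ]
[514.56583285 -95.973516   150.        ]
```

Emit:
arm_command(steps=[[1,[0,-3.9,0],-0.07],[1,[0,-3.9,0],-0.07],[1,[0,-3.9,0],-0.07],[1,[0,-3.9,0],-0.07],[1,[0,-3.9,0],-0.07]])

```text
clock: 2.2
eef_pos: [514.9, 114.2, 270.2]
eef_rot: [-3.142, 0.0, 0.182]
wrist_force: [0.9, -0.7, 0.5]
finger_gap: 93.4
```

```bash
python3 -c "
from h import *
goto(491,232,270,.44)"
```

```text
pos [514.9 114.2 270.2] rot [-3.142  0.     0.182] shift cm [ -0.22 -12.02   0.02] turn -0.258 t 2.2 F [ 0.9 -0.7  0.5] M [-0.03 -0.14 -0.01] gap 93.4 j6 -0.03
```

Emit:
arm_command(steps=[[1,[0,-4,0],0],[1,[0,-4,0],0],[1,[-0.2,-4,0],-0.08],[1,[0,0,0],-0.08],[1,[0,0,0],-0.1]])

```text
clock: 2.62
eef_pos: [490.6, 232.1, 270.1]
eef_rot: [-3.141, 0.001, 0.445]
wrist_force: [0.0, -0.4, -0.3]
finger_gap: 94.1
```

Emit:
arm_command(steps=[[1,[0,0,0],0],[1,[0,0,0],0]])

```text
clock: 2.78
eef_pos: [491.3, 230.1, 270.3]
eef_rot: [3.142, 0.0, 0.437]
wrist_force: [-0.1, 0.8, -0.1]
finger_gap: 94.1
```

```bash
python3 -c "
from h import *
wshot('w2')
import cv2
p=cv2.imread('pics/w2.png')[115:265,220:420]
cv2.imwrite('pics/w2c.png',cv2.resize(p,None,fx=4,fy=4,interpolation=cv2.INTER_CUBIC))"
```

```text
pos [491.3 230.1 270.3] rot [3.142 0.    0.437] shift cm [-5.425e+01  3.000e-02  2.703e+01] turn None t 2.78 F [-0.1  0.8 -0.1] M [ 0.03 -0.12 -0.02] gap 94.1 j6 -0.07
```

View pics/w2c.png

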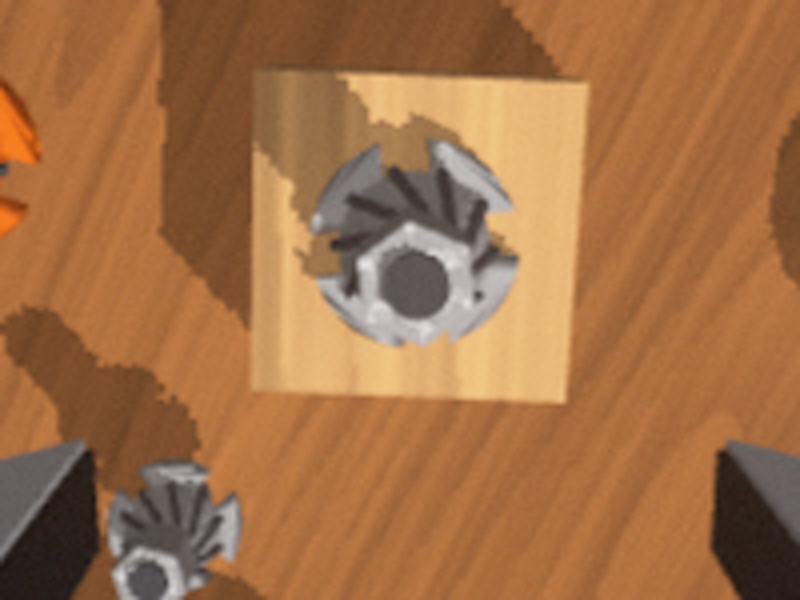

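View pics/w2.png

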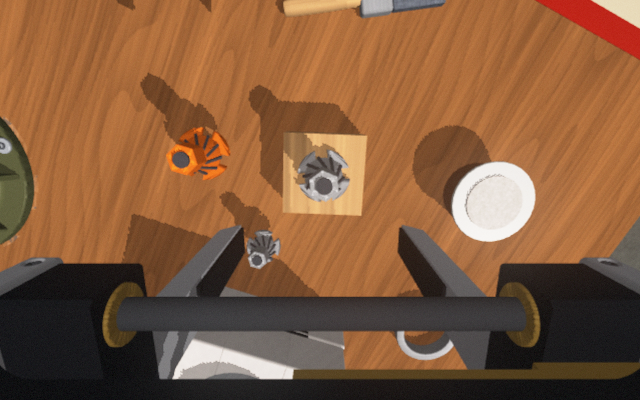

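```bash
python3 -c "
from h import *
f=lambda x,y:((x+.5)/4+220-.5,(y+.5)/4+115-.5)
V=[(411,222),(470,253),(473,314),(422,342),(362,317),(358,254)]
P=np.array([wun('w2',*f(*v),122) for v in V])
print(P.mean(0), [ (np.linalg.norm(P[i]-P[(i+3)%6]).round(1), np.degrees(np.arctan2(*(P[i]-P[(i+3)%6])[1::-1])).round(1)) for i in range(3)])
print(wun('w2',*f(415,283),122))
print([np.linalg.norm(P[i]-P[(i+1)%6]).round(1) for i in range(6)])
N=[(408,150),(503,237),(420,342),(322,250)]
Q=np.array([wun('w2',*f(*v),62) for v in N]);print(Q,Q.mean(0))
for i in (0,1): print(np.degrees(np.arctan2(*(Q[i]-Q[i+2])[1::-1])))
S=np.array([wun('w2',*f(*v),52) for v in [(253,68),(590,82),(567,404),(250,390)]]);print(S.mean(0))
print('small',wun('w2',*f(148,580),65), wun('w2',*f(175,530),40))
"
```

```text
[492.36604628 234.66208944 122.        ] [(np.float64(32.7), np.float64(120.4)), (np.float64(33.6), np.float64(56.3)), (np.float64(34.7), np.float64(-2.9))]
[492.00031864 234.79999649 122.        ]
[np.float64(17.7), np.float64(16.6), np.float64(15.7), np.float64(17.5), np.float64(17.2), np.float64(16.4)]
[[477.94503233 260.69341074  62.        ]
 [516.28673931 248.83956572  62.        ]
 [507.25193195 207.2398673   62.        ]
 [466.77123135 221.09984042  62.        ]] [492.06373373 234.46817105  62.        ]
118.73457552251944
29.258551102642603
[492.74132858 234.51151196  52.        ]
small [459.87589147  95.78919548  65.        ] [461.15612732 104.47113806  40.        ]
```

```bash
python3 -c "
from h import *
goto(492.2,234.6,90,.497)"
```

```text
pos [491.4 229.9 270.4] rot [-3.142  0.     0.437] shift cm [ 0.27 -0.39 18.04] turn -0.06 t 2.83 F [-0.2  0.3 -0.2] M [ 0.02 -0.11 -0.  ] gap 93.6 j6 -0.07
```

Emit:
arm_command(steps=[[1,[0.27,-0.39,3],-0.06],[1,[0,0,3.5],0],[1,[0,0,3.5],0],[1,[0,0,3],0],[1,[0,0,1],0]])

```text
clock: 3.25
eef_pos: [490.5, 233.7, 126.3]
eef_rot: [-3.141, 0.006, 0.498]
wrist_force: [-0.3, 0.1, -1.0]
finger_gap: 93.9
```

```bash
python3 -c "
from h import *
goto(492.2,234.6,90,.497)"
```

```text
pos [490.5 233.7 126.3] rot [-3.141  0.006  0.498] shift cm [0.19 0.   3.63] turn 0.001 t 3.25 F [-0.3  0.1 -1. ] M [-0.03 -0.1   0.02] gap 93.9 j6 -0.12
```

Emit:
arm_command(steps=[[1,[0,0,2],0],[1,[0,0,1.5],0],[1,[0,0,0],0],[1,[0,0,0],0]])

```text
clock: 3.58
eef_pos: [492.4, 234.7, 96.2]
eef_rot: [-3.142, -0.0, 0.501]
wrist_force: [-0.2, -0.4, -0.1]
finger_gap: 93.9
```

```bash
python3 -c "
from h import *
goto(492.2,234.6,90,.497)
wshot('w3')
import cv2
p=manip.camera('side')[0]
cv2.imwrite('pics/s3.png',cv2.resize(p[170:320,200:400,::-1],None,fx=4,fy=4,interpolation=cv2.INTER_CUBIC))"
```

```text
pos [492.4 234.7  96.2] rot [-3.142 -0.     0.501] shift cm [-0.03  0.    0.62] turn 0.004 t 3.58 F [-0.2 -0.4 -0.1] M [ 0.02 -0.1  -0.02] gap 93.9 j6 -0.12
pos [492.4 234.7  96.2] rot [-3.142 -0.     0.501] shift cm [-54.47  -3.04   9.62] turn None t 3.58 F [-0.2 -0.4 -0.1] M [ 0.02 -0.1  -0.02] gap 93.9 j6 -0.12
```

View pics/w3.png

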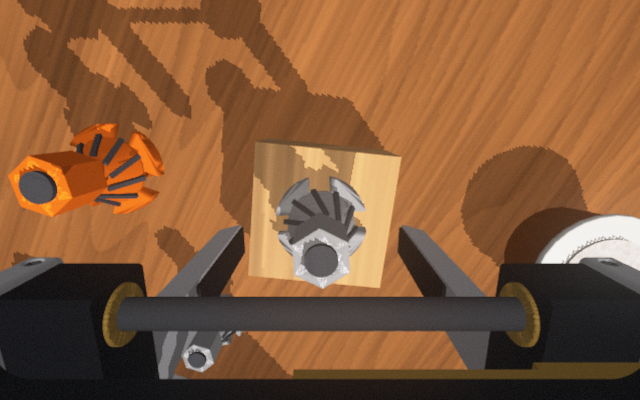

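View pics/s3.png

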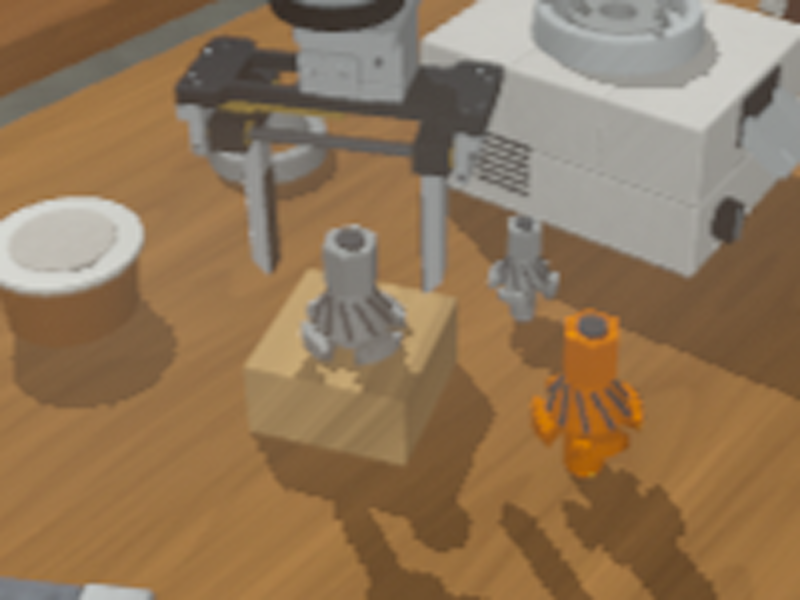

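Emit:
arm_command(steps=[[1,[0,0,0.5],0],[0.6,[0,0,0],0],[0.3,[0,0,0],0],[0.25,[0,0,0],0],[0.2,[0,0,0],0]], force=15)

```text
clock: 4.1
eef_pos: [492.1, 235.0, 90.7]
eef_rot: [3.142, -0.0, 0.503]
wrist_force: [0.6, -0.0, -0.7]
finger_gap: 70.6
```

Emit:
arm_command(steps=[[0.2,[0,0,0],0],[0.2,[0,0,0],0],[0.2,[0,0,0],0],[0.2,[0,0,0],0],[0.2,[0,0,0],0]])

```text
clock: 4.52
eef_pos: [492.0, 234.9, 90.4]
eef_rot: [3.142, 0.0, 0.503]
wrist_force: [0.0, -0.4, 0.3]
finger_gap: 37.3
```

Emit:
arm_command(steps=[[0.2,[0,0,0],0],[0.2,[0,0,0],0],[0.2,[0,0,0],0],[0,[0,0,0],0],[0,[0,0,0],0]])

```text
clock: 4.93
eef_pos: [492.1, 234.9, 90.4]
eef_rot: [3.142, -0.0, 0.503]
wrist_force: [1.2, -0.5, -0.2]
finger_gap: 30.7
```

Emit:
arm_command(steps=[[0,[0,0,0],0],[0,[0,0,0],0],[0,[0,0,0],0]], force=40)

```text
clock: 5.18
eef_pos: [492.1, 234.9, 90.4]
eef_rot: [3.142, -0.0, 0.503]
wrist_force: [1.5, 0.7, -0.8]
finger_gap: 29.6
```

```bash
python3 -c "
from h import *
goto(492.2,234.6,90,.497)"
```

```text
pos [492.1 234.9  90.4] rot [ 3.142 -0.     0.503] shift cm [-0.    0.03  0.04] turn 0.006 t 5.18 F [ 1.5  0.7 -0.8] M [-0.02 -0.29 -0.06] gap 29.6 j6 -0.12
```

Emit:
arm_command(steps=[[0,[0,0,-0.5],0],[0,[0,0,-1],0],[0,[0,0,-1.5],0],[0,[0,0,-2],0],[0,[0,0,-2.5],0]])

```text
clock: 5.6
eef_pos: [491.2, 234.7, 165.8]
eef_rot: [-3.141, 0.003, 0.503]
wrist_force: [0.4, 0.7, -5.3]
finger_gap: 29.6
```

Emit:
arm_command(steps=[[0,[0,0,-3],0],[0,[0,0,-3],0],[0,[0,0,-3],0],[0,[0,0,-2],0],[0,[0,0,0],0]])

```text
clock: 6.02
eef_pos: [492.8, 235.3, 280.4]
eef_rot: [3.141, -0.007, 0.503]
wrist_force: [0.1, 0.4, -5.5]
finger_gap: 29.8
```

Emit:
arm_command(steps=[[0,[0,0,0],0],[0,[0,0,0],0]])

```text
clock: 6.18
eef_pos: [491.4, 234.7, 273.7]
eef_rot: [-3.141, 0.003, 0.503]
wrist_force: [-0.1, 0.1, -6.3]
finger_gap: 30.1
```

```bash
python3 -c "
from h import *
wshot('w4')
import cv2
p=manip.camera('side')[0]
cv2.imwrite('pics/s4.png',cv2.resize(p[100:250,200:400,::-1],None,fx=4,fy=4,interpolation=cv2.INTER_CUBIC))"
```

```text
pos [491.4 234.7 273.7] rot [-3.141e+00  3.000e-03  5.030e-01] shift cm [-54.37  -3.13  27.37] turn None t 6.18 F [-0.1  0.1 -6.3] M [-0.03 -0.14 -0.02] gap 30.1 j6 -0.12
```

View pics/w4.png

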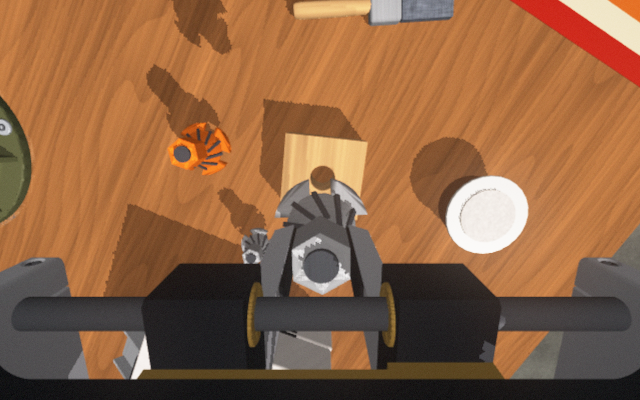

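View pics/s4.png

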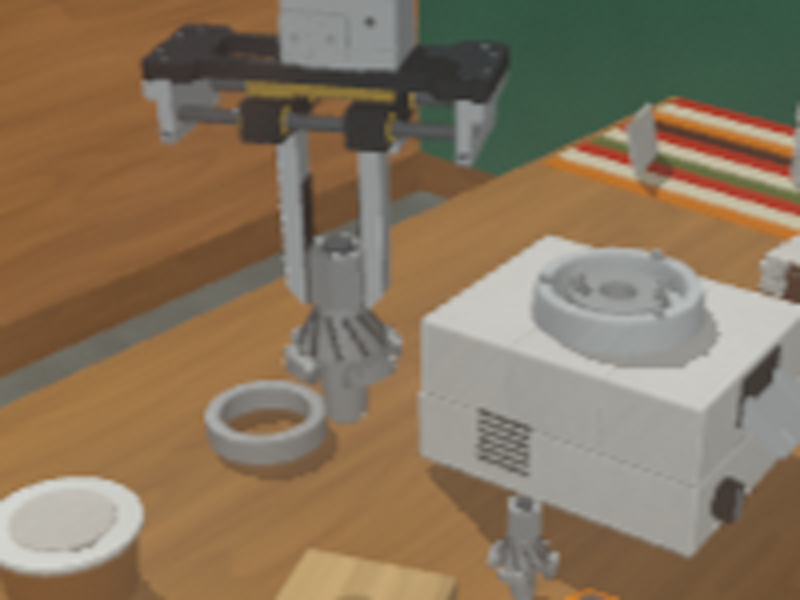

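```bash
python3 -c "
from h import *
goto(516.2,-81.0,270,.64)"
```

```text
pos [491.5 234.7 273.6] rot [-3.141e+00  3.000e-03  5.030e-01] shift cm [-13.05  28.85   0.36] turn -0.137 t 6.28 F [-0.3 -1.1 -6. ] M [ 0.   -0.14 -0.06] gap 30.2 j6 -0.12
```

Emit:
arm_command(steps=[[0,[-0.8,1.8,0],0],[0,[-1.3,2.9,0],0],[0,[-1.3,2.9,0],0],[0,[-1.3,2.9,0],0],[0,[-1.3,2.9,0],0]])

```text
clock: 6.7
eef_pos: [503.6, 87.2, 274.2]
eef_rot: [-3.141, 0.002, 0.503]
wrist_force: [-0.0, 0.2, -5.3]
finger_gap: 29.8
```

Emit:
arm_command(steps=[[0,[-1.3,2.9,0],0],[0,[-1.3,2.9,0],0],[0,[-1.3,2.9,0],0],[0,[-1.3,2.9,0],0],[0,[-1.0,2.0,0],0]])

```text
clock: 7.12
eef_pos: [514.9, -62.8, 274.2]
eef_rot: [-3.141, 0.002, 0.502]
wrist_force: [0.7, -0.2, -5.9]
finger_gap: 29.7
```

Emit:
arm_command(steps=[[0,[-0.6,1.1,0],-0.06],[0,[0,0,0],-0.07],[0,[0,0,0],0],[0,[0,0,0],0],[0,[0,0,0],0]])

```text
clock: 7.53
eef_pos: [515.2, -72.6, 274.9]
eef_rot: [-3.141, 0.001, 0.631]
wrist_force: [0.3, -0.4, -4.3]
finger_gap: 30.0
```

```bash
python3 -c "
from h import *
goto(516.2,-81.0,234,.64)"
```

```text
pos [515.2 -72.6 274.9] rot [-3.141e+00  1.000e-03  6.310e-01] shift cm [-0.42  0.74  4.09] turn -0.009 t 7.53 F [ 0.3 -0.4 -4.3] M [ 0.07 -0.11 -0.01] gap 30.0 j6 -0.84
```

Emit:
arm_command(steps=[[0,[-0.42,0.74,1.0],0],[0,[0,0,2],0],[0,[0,0,1.0],0],[0,[0,0,0],0],[0,[0,0,0],0]])

```text
clock: 7.95
eef_pos: [516.2, -81.4, 235.1]
eef_rot: [-3.141, 0.001, 0.633]
wrist_force: [0.6, 0.1, -5.2]
finger_gap: 29.9
```

```bash
python3 -c "
from h import *
wshot('w5')
goto(516.2,-81.0,226,.64)
import cv2
p=manip.camera('side')[0]
cv2.imwrite('pics/s5.png',cv2.resize(p[100:220,280:440,::-1],None,fx=5,fy=5,interpolation=cv2.INTER_CUBIC))"
```

```text
pos [516.2 -81.4 235.1] rot [-3.141e+00  1.000e-03  6.330e-01] shift cm [-36.81 -37.09  23.51] turn None t 7.95 F [ 0.6  0.1 -5.2] M [ 0.02 -0.15 -0.01] gap 29.9 j6 -0.86
pos [516.5 -81.4 235.9] rot [ 3.141 -0.     0.633] shift cm [-0.   -0.06  0.99] turn -0.007 t 8.0 F [ 0.8 -0.5 -5.8] M [ 0.   -0.11  0.07] gap 30.1 j6 -0.86
```

View pics/s5.png

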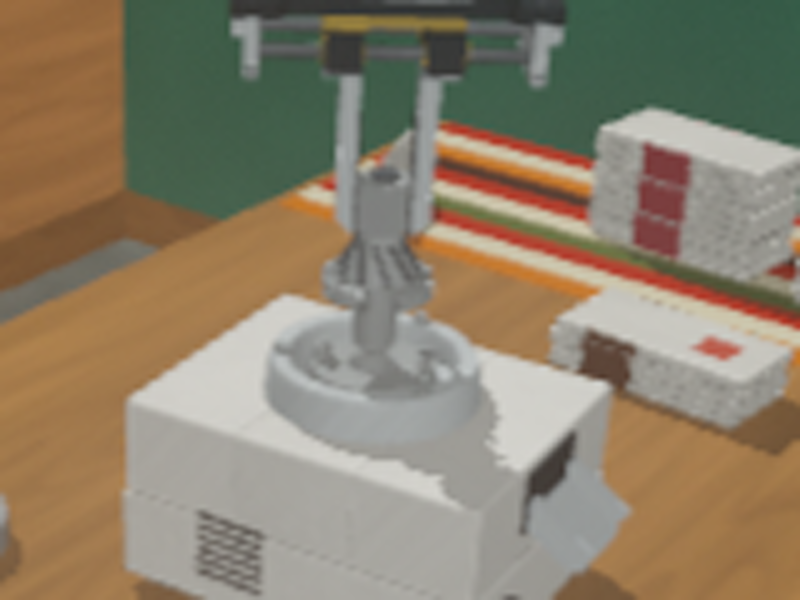

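View pics/w5.png

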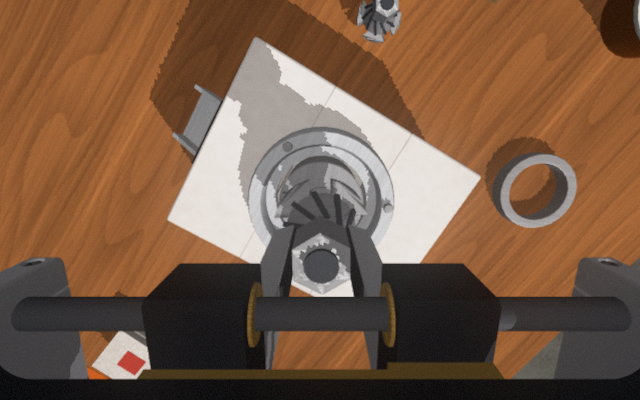

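Emit:
arm_command(steps=[[0,[0,0,0.5],0],[0,[0,0,0.4],0],[0,[0,0,0.4],0],[0,[0,0,0.3],0],[0,[0,0,0],0]])

```text
clock: 8.47
eef_pos: [516.1, -81.4, 218.7]
eef_rot: [-3.141, 0.001, 0.633]
wrist_force: [-0.7, 0.3, -5.4]
finger_gap: 30.0
```

Emit:
arm_command(steps=[[0,[0,0,0.3],0],[0,[0,0,0.3],0],[0,[0,0,0.2],0],[0,[0,0,0],0],[0,[0,0,0],0]])

```text
clock: 8.88
eef_pos: [516.3, -81.4, 211.4]
eef_rot: [-3.141, 0.0, 0.633]
wrist_force: [-0.2, 0.6, -5.8]
finger_gap: 29.5
```

```bash
python3 -c "
from h import *
goto(516.2,-81.0,198.4,.457)"
```

```text
pos [516.3 -81.4 211.4] rot [-3.141  0.     0.633] shift cm [ 0.02 -0.04  1.3 ] turn 0.176 t 8.88 F [-0.2  0.6 -5.8] M [-0.04 -0.01  0.03] gap 29.5 j6 -0.86
```

Emit:
arm_command(steps=[[0,[0,0,0.4],0],[0,[0,0,0.4],0],[0,[0,0,0.1],0],[0,[0,0,0.0],0],[0,[0,0,0],0]])

```text
clock: 9.3
eef_pos: [516.2, -81.3, 202.2]
eef_rot: [-3.141, 0.0, 0.633]
wrist_force: [-2.0, 1.1, -6.4]
finger_gap: 30.0
```

Emit:
arm_command(steps=[[0,[0,0,0.1],0],[0,[0,0,0.1],0],[0,[0,0,0],0]])

```text
clock: 9.55
eef_pos: [516.3, -81.4, 200.5]
eef_rot: [-3.141, 0.0, 0.633]
wrist_force: [-3.0, 1.8, -4.8]
finger_gap: 29.8
```

```bash
python3 -c "
from h import *
goto(516.2,-81.0,198.4,.457)"
```

```text
pos [516.3 -81.4 200.5] rot [-3.141  0.     0.633] shift cm [ 0.02 -0.03  0.21] turn 0.176 t 9.55 F [-3.   1.8 -4.8] M [0.43 0.57 0.04] gap 29.8 j6 -0.86
```

Emit:
arm_command(steps=[[0,[-0.03,-0.08,0],0],[0,[0,0,0],0],[0,[0,0,0],0]])

```text
clock: 9.8
eef_pos: [515.8, -81.0, 200.5]
eef_rot: [3.141, -0.0, 0.633]
wrist_force: [0.0, 0.5, -5.2]
finger_gap: 29.6
```

Emit:
arm_command(steps=[[0,[0,0,0.1],0],[0,[0,0,0],0],[0,[0,0,0],0]])

```text
clock: 10.05
eef_pos: [515.7, -81.0, 199.4]
eef_rot: [3.141, -0.0, 0.633]
wrist_force: [0.6, 1.6, -6.1]
finger_gap: 29.9
```

```bash
python3 -c "
from h import *
goto(516.2,-81.0,198.4,.457)"
```

```text
pos [515.7 -81.  199.4] rot [ 3.141 -0.     0.633] shift cm [0.04 0.03 0.1 ] turn 0.176 t 10.05 F [ 0.6  1.6 -6.1] M [ 0.16 -0.27 -0.05] gap 29.9 j6 -0.86
```

Emit:
arm_command(steps=[[0,[0.03,-0.03,0],0],[0,[0,0,0.05],0],[0,[0,0,0],0],[0,[0,0,0],0]])

```text
clock: 10.38
eef_pos: [515.7, -80.6, 198.9]
eef_rot: [3.142, 0.0, 0.633]
wrist_force: [0.4, -0.4, -5.8]
finger_gap: 29.9
```

Emit:
arm_command(steps=[[0,[0,0,0.05],0],[0,[0,0,0],0],[0,[0,0,0],0]])

```text
clock: 10.63
eef_pos: [515.7, -80.6, 198.4]
eef_rot: [3.142, 0.0, 0.633]
wrist_force: [0.3, 0.0, -5.9]
finger_gap: 29.6
```

```bash
python3 -c "
from h import *
goto(516.2,-81.0,198.4,.457)"
```

```text
pos [515.7 -80.6 198.4] rot [3.142 0.    0.633] shift cm [0.02 0.07 0.  ] turn 0.176 t 10.63 F [ 0.3  0.  -5.9] M [-0.02 -0.06 -0.01] gap 29.6 j6 -0.86
```

Centred with no side load. Next I feel for the dogs.

Emit:
arm_command(steps=[[0,[0,0,0.03],0],[0,[0,0,0],0],[0,[0,0,0],0]])

```text
clock: 10.88
eef_pos: [515.7, -80.6, 198.4]
eef_rot: [3.141, -0.0, 0.633]
wrist_force: [-1.9, -0.3, -1.3]
finger_gap: 29.9
```

Emit:
arm_command(steps=[[0,[0,0,0.03],0],[0,[0,0,0],0],[0,[0,0,0],0]])

```text
clock: 11.13
eef_pos: [515.8, -80.6, 198.3]
eef_rot: [3.141, -0.0, 0.633]
wrist_force: [-3.6, -0.1, 4.6]
finger_gap: 30.0
```

Emit:
arm_command(steps=[[0,[0,0,0.03],0],[0,[0,0,0],0],[0,[0,0,0],0]])

```text
clock: 11.38
eef_pos: [515.8, -80.6, 198.3]
eef_rot: [3.141, -0.0, 0.633]
wrist_force: [-4.9, 0.4, 7.8]
finger_gap: 30.2
```

Emit:
arm_command(steps=[[0,[0,0,-0.04],0],[0,[0,0,0],0.03],[0,[0,0,0],0.03],[0,[0,0,0],0]])

```text
clock: 11.72
eef_pos: [515.8, -80.5, 198.2]
eef_rot: [3.141, -0.0, 0.572]
wrist_force: [-2.8, -1.0, 4.3]
finger_gap: 30.2
```

```bash
python3 -c "
from h import *
goto(516.2,-81.0,198.4,.457)"
```

```text
pos [515.8 -80.5 198.2] rot [ 3.141 -0.     0.572] shift cm [ 0.01  0.06 -0.02] turn 0.115 t 11.72 F [-2.8 -1.   4.3] M [-0.04  0.48  0.03] gap 30.2 j6 -0.8
```

Emit:
arm_command(steps=[[0,[0,0,0],0.03],[0,[0,0,0],0],[0,[0,0,0],0]])

```text
clock: 11.97
eef_pos: [515.8, -80.5, 198.2]
eef_rot: [3.141, -0.0, 0.544]
wrist_force: [-2.2, 0.6, 4.6]
finger_gap: 30.1
```

Emit:
arm_command(steps=[[0,[0,0,0],0.03],[0,[0,0,0],0],[0,[0,0,0],0]])

```text
clock: 12.22
eef_pos: [515.8, -80.5, 198.0]
eef_rot: [3.141, -0.0, 0.514]
wrist_force: [-1.1, 0.7, 3.7]
finger_gap: 29.9
```

Emit:
arm_command(steps=[[0,[0,0,0],0.03],[0,[0,0,0],0],[0,[0,0,0],0]])

```text
clock: 12.47
eef_pos: [515.7, -80.6, 197.6]
eef_rot: [-3.142, 0.0, 0.485]
wrist_force: [0.6, -1.1, -0.2]
finger_gap: 30.2
```

```bash
python3 -c "
from h import *
goto(516.2,-81.0,198.4,.457)"
```

```text
pos [515.7 -80.6 197.6] rot [-3.142  0.     0.485] shift cm [ 0.02  0.06 -0.08] turn 0.028 t 12.47 F [ 0.6 -1.1 -0.2] M [-0.13 -0.2  -0.02] gap 30.2 j6 -0.71
```

Emit:
arm_command(steps=[[0,[0,0,0],0.03],[0,[0,0,0],0],[0,[0,0,0],0]])

```text
clock: 12.72
eef_pos: [515.4, -80.4, 197.2]
eef_rot: [-3.141, 0.001, 0.455]
wrist_force: [0.1, 0.9, -5.8]
finger_gap: 29.7
```

Emit:
arm_command(steps=[[0,[0,0,0.05],0],[0,[0,0,0],0],[0,[0,0,0],0]])

```text
clock: 12.97
eef_pos: [515.6, -80.5, 197.2]
eef_rot: [-3.141, 0.0, 0.454]
wrist_force: [0.2, -0.4, -4.9]
finger_gap: 29.7
```

```bash
python3 -c "
from h import *
goto(516.2,-81.0,198.4,.457)"
```

```text
pos [515.6 -80.5 197.2] rot [-3.141  0.     0.454] shift cm [ 0.03  0.07 -0.12] turn -0.003 t 12.97 F [ 0.2 -0.4 -4.9] M [-0.04 -0.08 -0.07] gap 29.7 j6 -0.68
```

Emit:
arm_command(steps=[[0,[0,0,0.1],0],[0,[0,0,0],0],[0,[0,0,0],0]])

```text
clock: 13.22
eef_pos: [515.6, -80.5, 196.4]
eef_rot: [-3.141, 0.0, 0.453]
wrist_force: [0.1, -1.0, -5.2]
finger_gap: 29.5
```

Emit:
arm_command(steps=[[0,[0,0,0.1],0],[0,[0,0,0],0],[0,[0,0,0],0]])

```text
clock: 13.47
eef_pos: [515.6, -80.5, 195.4]
eef_rot: [-3.141, 0.0, 0.453]
wrist_force: [-0.2, 0.4, -6.0]
finger_gap: 29.9
```

Emit:
arm_command(steps=[[0,[0,0,0.1],0],[0,[0,0,0],0],[0,[0,0,0],0]])

```text
clock: 13.72
eef_pos: [515.6, -80.5, 194.4]
eef_rot: [-3.141, 0.0, 0.453]
wrist_force: [-0.8, 0.8, -5.2]
finger_gap: 29.9
```

Emit:
arm_command(steps=[[0,[0,0,0.1],0],[0,[0,0,0],0],[0,[0,0,0],0]])

```text
clock: 13.97
eef_pos: [515.7, -80.5, 193.4]
eef_rot: [-3.142, 0.0, 0.453]
wrist_force: [-1.8, -0.6, -4.2]
finger_gap: 29.9
```

Emit:
arm_command(steps=[[0,[0,0,0.1],0],[0,[0,0,0],0],[0,[0,0,0],0]])

```text
clock: 14.22
eef_pos: [515.6, -80.6, 192.4]
eef_rot: [-3.142, 0.0, 0.453]
wrist_force: [-1.7, 0.6, -3.9]
finger_gap: 29.9
```

```bash
python3 -c "
from h import *
goto(516.2,-81.0,188.3,.457)"
```

```text
pos [515.6 -80.6 192.4] rot [-3.142  0.     0.453] shift cm [0.03 0.06 0.41] turn -0.004 t 14.22 F [-1.7  0.6 -3.9] M [-0.01  0.45 -0.02] gap 29.9 j6 -0.68
```

Emit:
arm_command(steps=[[0,[-0.02,-0.01,0.05],0],[0,[0,0,0],0],[0,[0,0,0],0]])

```text
clock: 14.47
eef_pos: [515.5, -80.5, 192.0]
eef_rot: [3.141, -0.0, 0.453]
wrist_force: [-2.8, 0.2, -2.4]
finger_gap: 29.9
```

Emit:
arm_command(steps=[[0,[0,0,0.05],0],[0,[0,0,0],0],[0,[0,0,0],0]])

```text
clock: 14.72
eef_pos: [515.5, -80.5, 191.6]
eef_rot: [3.141, -0.0, 0.453]
wrist_force: [-2.4, 0.0, -1.5]
finger_gap: 30.0
```

Emit:
arm_command(steps=[[0,[0,0,0.05],0],[0,[0,0,0],0],[0,[0,0,0],0]])

```text
clock: 14.97
eef_pos: [515.5, -80.6, 191.1]
eef_rot: [3.141, -0.0, 0.453]
wrist_force: [-2.8, 0.5, 2.1]
finger_gap: 30.1
```

Emit:
arm_command(steps=[[0,[-0.02,-0.01,0.03],0],[0,[0,0,0],0],[0,[0,0,0],0]])

```text
clock: 15.22
eef_pos: [515.4, -80.5, 190.9]
eef_rot: [3.141, -0.001, 0.453]
wrist_force: [-0.8, 0.9, 2.6]
finger_gap: 29.7
```

Emit:
arm_command(steps=[[0,[0,0,0.05],0],[0,[0,0,0],0],[0,[0,0,0],0]])

```text
clock: 15.47
eef_pos: [515.4, -80.6, 190.4]
eef_rot: [3.141, -0.001, 0.453]
wrist_force: [-1.5, 0.6, 4.4]
finger_gap: 29.8
```

Emit:
arm_command(steps=[[0,[0,0,0.04],0],[0,[0,0,0],0],[0,[0,0,0],0]])

```text
clock: 15.72
eef_pos: [515.5, -80.6, 190.2]
eef_rot: [3.141, -0.001, 0.453]
wrist_force: [-1.5, 0.6, 6.3]
finger_gap: 29.9
```

```bash
python3 -c "
from h import *
goto(516.2,-81.0,188.3,.457)"
```

```text
pos [515.5 -80.6 190.2] rot [ 3.141e+00 -1.000e-03  4.530e-01] shift cm [0.05 0.07 0.19] turn -0.004 t 15.72 F [-1.5  0.6  6.3] M [0.13 0.27 0.04] gap 29.9 j6 -0.68
```

Emit:
arm_command(steps=[[0,[0,0,0.04],0],[0,[0,0,0],0],[0,[0,0,0],0]])

```text
clock: 15.97
eef_pos: [515.5, -80.6, 190.0]
eef_rot: [3.141, -0.001, 0.453]
wrist_force: [-1.8, 0.5, 8.4]
finger_gap: 30.1
```

Emit:
arm_command(steps=[[0,[0,0,0.04],0],[0,[0,0,0],0],[0,[0,0,0],0]])

```text
clock: 16.22
eef_pos: [515.5, -80.6, 189.8]
eef_rot: [3.141, -0.001, 0.453]
wrist_force: [-3.1, 0.3, 9.4]
finger_gap: 29.5
```

Emit:
arm_command(steps=[[0,[0,0,0.04],0],[0,[0,0,0],0],[0,[0,0,0],0]])

```text
clock: 16.47
eef_pos: [515.5, -80.6, 189.6]
eef_rot: [3.141, -0.001, 0.453]
wrist_force: [-3.2, 0.9, 12.6]
finger_gap: 30.2
```

Emit:
arm_command(steps=[[0,[0,0,0.04],0],[0,[0,0,0],0],[0,[0,0,0],0]])

```text
clock: 16.72
eef_pos: [515.6, -80.6, 189.4]
eef_rot: [3.14, -0.001, 0.453]
wrist_force: [-4.8, 1.7, 14.7]
finger_gap: 29.7
```

Emit:
arm_command(steps=[[0,[0,0,0.03],0],[0,[0,0,0],0],[0,[0,0,0],0]])

```text
clock: 16.97
eef_pos: [515.6, -80.7, 189.3]
eef_rot: [3.14, -0.001, 0.453]
wrist_force: [-4.4, 1.4, 15.9]
finger_gap: 29.9
```

Emit:
arm_command(steps=[[0,[0,0,0.03],0],[0,[0,0,0],0],[0,[0,0,0],0]])

```text
clock: 17.22
eef_pos: [515.6, -80.7, 189.1]
eef_rot: [3.14, -0.002, 0.453]
wrist_force: [-6.1, 1.1, 17.7]
finger_gap: 29.9
```

Emit:
arm_command(steps=[[0,[-0.03,-0.01,0],0],[0,[0,0,0],0],[0,[0,0,0],0],[0,[0,0,0],0]])

```text
clock: 17.55
eef_pos: [515.5, -80.7, 189.1]
eef_rot: [3.14, -0.002, 0.453]
wrist_force: [-4.2, 1.7, 16.7]
finger_gap: 30.3
```

Emit:
arm_command(steps=[[0,[0,0,0.03],0],[0,[0,0,0],0],[0,[0,0,0],0],[0,[0,0,0],0]])

```text
clock: 17.88
eef_pos: [515.5, -80.7, 189.1]
eef_rot: [3.14, -0.002, 0.453]
wrist_force: [-5.4, 1.1, 17.7]
finger_gap: 29.8
```

```bash
python3 -c "
from h import *
goto(516.2,-81.0,188.3,.457)"
```

```text
pos [515.5 -80.7 189.1] rot [ 3.14e+00 -2.00e-03  4.53e-01] shift cm [0.05 0.06 0.08] turn -0.004 t 17.88 F [-5.4  1.1 17.7] M [0.33 1.03 0.02] gap 29.8 j6 -0.68
```

Emit:
arm_command(steps=[[0,[-0.04,-0.02,0.02],0],[0,[0,0,0],0],[0,[0,0,0],0],[0,[0,0,0],0]])

```text
clock: 18.22
eef_pos: [515.4, -80.7, 189.0]
eef_rot: [3.139, -0.003, 0.453]
wrist_force: [-3.8, 1.6, 18.0]
finger_gap: 29.9
```

Emit:
arm_command(steps=[[0,[0,0,0.02],0],[0,[0,0,0],0],[0,[0,0,0],0],[0,[0,0,0],0]])

```text
clock: 18.55
eef_pos: [515.4, -80.7, 189.0]
eef_rot: [3.139, -0.003, 0.453]
wrist_force: [-2.7, 1.8, 19.7]
finger_gap: 29.7
```

```bash
python3 -c "
from h import *
goto(516.2,-81.0,188.3,.457)"
```

```text
pos [515.4 -80.7 189. ] rot [ 3.139e+00 -3.000e-03  4.530e-01] shift cm [0.06 0.06 0.07] turn -0.004 t 18.55 F [-2.7  1.8 19.7] M [ 0.3   0.7  -0.02] gap 29.7 j6 -0.68
```

Emit:
arm_command(steps=[[0,[-0.02,-0.01,0.03],0],[0,[0,0,0],0],[0,[0,0,0],0],[0,[0,0,0],0]])

```text
clock: 18.88
eef_pos: [515.4, -80.7, 188.8]
eef_rot: [3.139, -0.004, 0.453]
wrist_force: [-2.8, 2.0, 20.5]
finger_gap: 30.0
```

Emit:
arm_command(steps=[[0,[0,0,0],0],[0,[0,0,0],0],[0,[0,0,0],0],[0,[0,0,0],0],[0,[0,0,0],0]])

```text
clock: 19.3
eef_pos: [515.3, -80.7, 188.8]
eef_rot: [3.139, -0.004, 0.453]
wrist_force: [-2.9, 2.1, 21.2]
finger_gap: 29.9
```

```bash
python3 -c "
from h import *
wshot('w6')
goto(516.2,-81.0,188.3,.457)
import cv2
p=manip.camera('side')[0]
cv2.imwrite('pics/s6.png',cv2.resize(p[120:220,300:420,::-1],None,fx=6,fy=6,interpolation=cv2.INTER_CUBIC))
p=cv2.imread('pics/w6.png')[130:330,220:420]
cv2.imwrite('pics/w6c.png',cv2.resize(p,None,fx=3,fy=3,interpolation=cv2.INTER_CUBIC))"
```

```text
pos [515.3 -80.7 188.8] rot [ 3.139 -0.004  0.453] shift cm [-42.8  -29.81  18.88] turn None t 19.3 F [-2.9  2.1 21.2] M [0.41 0.63 0.03] gap 29.9 j6 -0.68
pos [515.4 -80.7 188.9] rot [ 3.139 -0.004  0.453] shift cm [0.06 0.06 0.06] turn -0.004 t 19.35 F [-3.1  1.7 21.2] M [0.39 0.58 0.05] gap 29.6 j6 -0.68
```

View pics/s6.png

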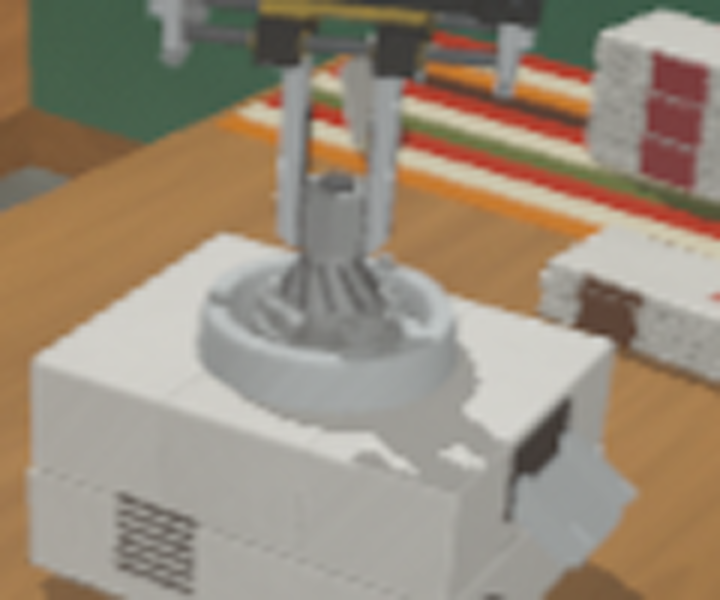

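View pics/w6c.png

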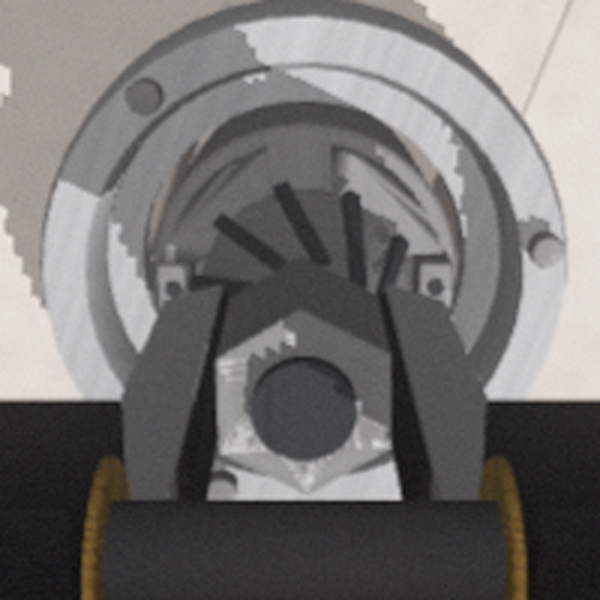

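Emit:
arm_command(steps=[[0,[0.02,0.01,0.02],0],[0,[0,0,0],0],[0,[0,0,0],0],[0,[0,0,0],0]])

```text
clock: 19.73
eef_pos: [515.4, -80.7, 188.7]
eef_rot: [3.139, -0.003, 0.453]
wrist_force: [-4.1, 1.6, 22.2]
finger_gap: 30.2
```

Emit:
arm_command(steps=[[0,[0,0,0.02],0],[0,[0,0,0],0],[0,[0,0,0],0],[0,[0,0,0],0],[0,[0,0,0],0]])

```text
clock: 20.15
eef_pos: [515.5, -80.7, 188.7]
eef_rot: [3.139, -0.003, 0.453]
wrist_force: [-5.0, 1.5, 23.6]
finger_gap: 29.4
```

```bash
python3 -c "
from h import *
print(manip.read_state()['eef_pos'],manip.read_state()['eef_rot'])
goto(516.2,-81.0,188.3,.457)"
```

```text
[515.46463009 -80.7458191  188.69579473] [ 3.13898653 -0.00341573  0.45302337]
pos [515.5 -80.7 188.7] rot [ 3.139e+00 -3.000e-03  4.530e-01] shift cm [0.05 0.06 0.04] turn -0.004 t 20.15 F [-5.   1.5 23.6] M [0.35 1.09 0.02] gap 29.4 j6 -0.68
```

Emit:
arm_command(steps=[[0,[0.04,0.02,0],0],[0,[0,0,0],0],[0,[0,0,0],0],[0,[0,0,0],0]])

```text
clock: 20.48
eef_pos: [515.6, -80.8, 188.6]
eef_rot: [3.139, -0.003, 0.453]
wrist_force: [-7.0, 1.9, 24.8]
finger_gap: 29.7
```

Emit:
arm_command(steps=[[0,[0.04,0.02,0],0],[0,[0,0,0],0],[0,[0,0,0],0],[0,[0,0,0],0]])

```text
clock: 20.82
eef_pos: [515.7, -80.8, 188.6]
eef_rot: [3.14, -0.002, 0.453]
wrist_force: [-10.0, 1.8, 26.1]
finger_gap: 30.0
```

```bash
python3 -c "
from h import *
print(manip.read_state()['eef_pos'],manip.read_state()['eef_rot'])
goto(516.2,-81.0,188.3,.457)"
```

```text
[515.74715039 -80.75726347 188.60669961] [ 3.13975680e+00 -1.85103517e-03  4.53061029e-01]
pos [515.7 -80.8 188.6] rot [ 3.14e+00 -2.00e-03  4.53e-01] shift cm [0.03 0.04 0.03] turn -0.004 t 20.82 F [-10.    1.8  26.1] M [0.37 2.21 0.02] gap 30.0 j6 -0.68
```

Emit:
arm_command(steps=[[0,[-0.06,-0.03,-0.02],0],[0,[0,0,0],0],[0,[0,0,0],0.01],[0,[0,0,0],0.01],[0,[0,0,0],0]])

```text
clock: 21.23
eef_pos: [515.5, -80.7, 188.5]
eef_rot: [3.139, -0.003, 0.433]
wrist_force: [-4.6, 1.8, 20.2]
finger_gap: 30.5
```

Emit:
arm_command(steps=[[0,[0,0,0],-0.01],[0,[0,0,0],-0.01],[0,[0,0,0],-0.01],[0,[0,0,0],-0.01],[0,[0,0,0],0]])

```text
clock: 21.65
eef_pos: [515.4, -80.6, 188.4]
eef_rot: [3.14, -0.003, 0.473]
wrist_force: [-4.9, 3.2, 20.7]
finger_gap: 29.8
```

```bash
python3 -c "
from h import *
print(manip.read_state()['eef_pos'],manip.read_state()['eef_rot'])
goto(516.2,-81.0,188.3,.457)"
```

```text
[515.41681498 -80.56223587 188.35292226] [ 3.13992416e+00 -2.68728987e-03  4.73118890e-01]
pos [515.4 -80.6 188.4] rot [ 3.14e+00 -3.00e-03  4.73e-01] shift cm [0.05 0.07 0.01] turn 0.016 t 21.65 F [-4.9  3.2 20.7] M [ 0.54  1.01 -0.47] gap 29.8 j6 -0.7
```

Emit:
arm_command(steps=[[0,[0,0,0],0.01],[0,[0,0,0],0.01],[0,[0,0,0],0],[0,[0,0,0],0],[0,[0,0,0],0]])

```text
clock: 22.07
eef_pos: [515.5, -80.6, 188.4]
eef_rot: [3.14, -0.003, 0.453]
wrist_force: [-3.6, 2.6, 19.9]
finger_gap: 30.0
```

Emit:
arm_command(steps=[[0,[0,0,0.02],0],[0,[0,0,0],0],[0,[0,0,0],0],[0,[0,0,0],0]])

```text
clock: 22.4
eef_pos: [515.5, -80.6, 188.4]
eef_rot: [3.14, -0.003, 0.453]
wrist_force: [-4.9, 2.0, 22.4]
finger_gap: 30.1
```

```bash
python3 -c "
from h import *
print(manip.read_state()['eef_pos'],manip.read_state()['eef_rot'])
goto(516.2,-81.0,188.3,.457)"
```

```text
[515.51964237 -80.56371989 188.36269336] [ 3.13956106e+00 -2.86327297e-03  4.53293067e-01]
pos [515.5 -80.6 188.4] rot [ 3.14e+00 -3.00e-03  4.53e-01] shift cm [0.04 0.07 0.01] turn -0.004 t 22.4 F [-4.9  2.  22.4] M [0.49 1.1  0.1 ] gap 30.1 j6 -0.68
```

Emit:
arm_command(steps=[[0,[0,0,0],0.01],[0,[0,0,0],0.01],[0,[0,0,0],-0.01],[0,[0,0,0],-0.01],[0,[0,0,0],0]])

```text
clock: 22.82
eef_pos: [515.5, -80.5, 188.4]
eef_rot: [3.14, -0.003, 0.454]
wrist_force: [-4.8, 3.6, 22.6]
finger_gap: 29.8
```

```bash
python3 -c "
from h import *
print(manip.read_state()['eef_pos'],manip.read_state()['eef_rot'])
goto(516.2,-81.0,188.3,.457)"
```

```text
[515.49155421 -80.51543708 188.36349079] [ 3.13971205e+00 -2.88347598e-03  4.53751424e-01]
pos [515.5 -80.5 188.4] rot [ 3.14e+00 -3.00e-03  4.54e-01] shift cm [0.04 0.07 0.01] turn -0.003 t 22.82 F [-4.8  3.6 22.6] M [ 0.58  1.14 -0.11] gap 29.8 j6 -0.68
```

Emit:
arm_command(steps=[[0,[0,0,-0.08],0],[0,[0,0,-0.08],0],[0,[0,0,0],0],[0,[0,0,0],0]])

```text
clock: 23.15
eef_pos: [515.3, -80.5, 188.4]
eef_rot: [3.141, -0.002, 0.453]
wrist_force: [1.6, 1.5, 8.6]
finger_gap: 30.2
```

```bash
python3 -c "
from h import *
print(manip.read_state()['eef_pos'],manip.read_state()['eef_rot'])
goto(516.2,-81.0,188.3,.457)"
```

```text
[515.33366905 -80.49800888 188.42106086] [ 3.14064014e+00 -1.84131955e-03  4.53081277e-01]
pos [515.3 -80.5 188.4] rot [ 3.141e+00 -2.000e-03  4.530e-01] shift cm [0.06 0.08 0.01] turn -0.004 t 23.15 F [1.6 1.5 8.6] M [ 0.41 -0.32 -0.04] gap 30.2 j6 -0.68
```

Emit:
arm_command(steps=[[0,[0.02,0,-0.06],0],[0,[0,0,0],0],[0,[0,0,0],0]])

```text
clock: 23.4
eef_pos: [515.3, -80.5, 188.5]
eef_rot: [3.141, -0.001, 0.453]
wrist_force: [4.7, 1.8, 3.1]
finger_gap: 29.9
```

Emit:
arm_command(steps=[[0.5,[0,0,0],0],[0.6,[0,0,0],0],[0.6,[0,0,0],0],[0.6,[0,0,0],0],[0.6,[0,0,0],0]])

```text
clock: 23.82
eef_pos: [514.7, -80.5, 188.1]
eef_rot: [-3.141, 0.001, 0.453]
wrist_force: [0.1, 0.2, 0.3]
finger_gap: 56.0
```

Emit:
arm_command(steps=[[0.7,[0,0,0],0],[0.7,[0,0,0],0],[0.7,[0,0,0],0]])

```text
clock: 24.07
eef_pos: [514.9, -80.5, 188.3]
eef_rot: [-3.142, 0.0, 0.453]
wrist_force: [-0.0, 0.2, 0.7]
finger_gap: 65.6
```

```bash
python3 -c "
from h import *
goto(515.7,-80.6,280,.457)"
```

```text
pos [514.9 -80.5 188.3] rot [-3.142  0.     0.453] shift cm [ 0.07  0.05 -9.17] turn -0.004 t 24.07 F [-0.   0.2  0.7] M [ 0.   -0.07 -0.02] gap 65.6 j6 -0.68
```

Released. Before backing away I check whether it is seated, and there is plenty of time for that.

Emit:
arm_command(steps=[[0.8,[0,0,-1],0],[0.8,[0,0,-2],0],[0.8,[0,0,-2.5],0],[0.8,[0,0,-2.5],0],[1,[0,0,-1],0]])

```text
clock: 24.48
eef_pos: [515.5, -80.6, 282.4]
eef_rot: [3.139, -0.004, 0.453]
wrist_force: [-1.1, 0.7, 0.6]
finger_gap: 79.0
```

Emit:
arm_command(steps=[[1,[0,0,0],0],[1,[0,0,0],0],[1,[0,0,0],0]])

```text
clock: 24.73
eef_pos: [514.5, -80.4, 276.9]
eef_rot: [-3.14, 0.002, 0.453]
wrist_force: [-0.3, 0.7, 0.3]
finger_gap: 93.7
```

```bash
python3 -c "
from h import *
wshot('w7')
import cv2,pickle
p=manip.camera('side')[0]
cv2.imwrite('pics/s7.png',cv2.resize(p[120:220,300:420,::-1],None,fx=6,fy=6,interpolation=cv2.INTER_CUBIC))
p=cv2.imread('pics/w7.png')[100:280,210:430]
cv2.imwrite('pics/w7c.png',cv2.resize(p,None,fx=3.6,fy=3.3,interpolation=cv2.INTER_CUBIC))
p,d=manip.camera('top');cv2.imwrite('pics/t7.png',p[:,:,::-1]);np.save('t7.npy',d)
# depth heights map wrist
T,D=pickle.load(open('w7.pkl','rb'));c=manip.calibration('wrist')
v,u=np.mgrid[100:280,210:430]; dd=D[100:280,210:430]
P=np.stack([(u-c['cx'])/c['fx']*dd,(v-c['cy'])/c['fy']*dd,dd],-1)@T[:3,:3].T+T[:3,3]
r=np.hypot(P[...,0]-515.7,P[...,1]+80.7); z=P[...,2]
import sys
h=lambda m:print(m.sum(),np.percentile(z[m],[10,50,90]).round(1) if m.sum() else '')
h((r<13)&(z>200));h((r>27)&(r<32)&(z>145)&(z<170));h((r>54)&(r<60)&(z>145));h((r>36)&(r<38))
print(np.histogram(z[(r>25)&(r<33)],bins=np.arange(145,180,1)))
m=(z>212)&(z<230)&(r<20);print('nut centre',P[m].mean(0) if m.sum() else '')
"
```

```text
pos [514.5 -80.4 276.9] rot [-3.14e+00  2.00e-03  4.53e-01] shift cm [-42.74 -29.74  27.69] turn None t 24.73 F [-0.3  0.7  0.3] M [-0.06 -0.1  -0.06] gap 93.7 j6 -0.68
820 [219.1 220.9 223.1]
747 [150.1 159.4 160.4]
2503 [154.8 155.8 290.2]
395 [ 95.6 134.2 149.4]
(array([  0,   0,   5,  43,  97,  60,   8,  10,  14,   9,   3,  12,  23,
       154, 460, 255,  24,   3,  10,  14,   9,   3,   0,   0,   0,   0,
         0,   0,   0,   0,   0,   0,   0,   0]), array([145, 146, 147, 148, 149, 150, 151, 152, 153, 154, 155, 156, 157,
       158, 159, 160, 161, 162, 163, 164, 165, 166, 167, 168, 169, 170,
       171, 172, 173, 174, 175, 176, 177, 178, 179]))
nut centre [514.84986116 -80.32665129 220.33250043]
```

View pics/w7c.png

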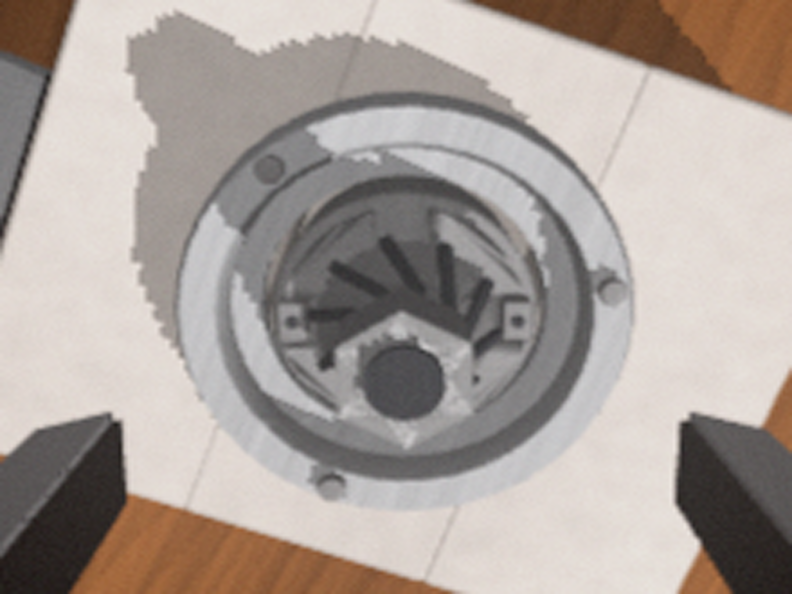

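View pics/s7.png

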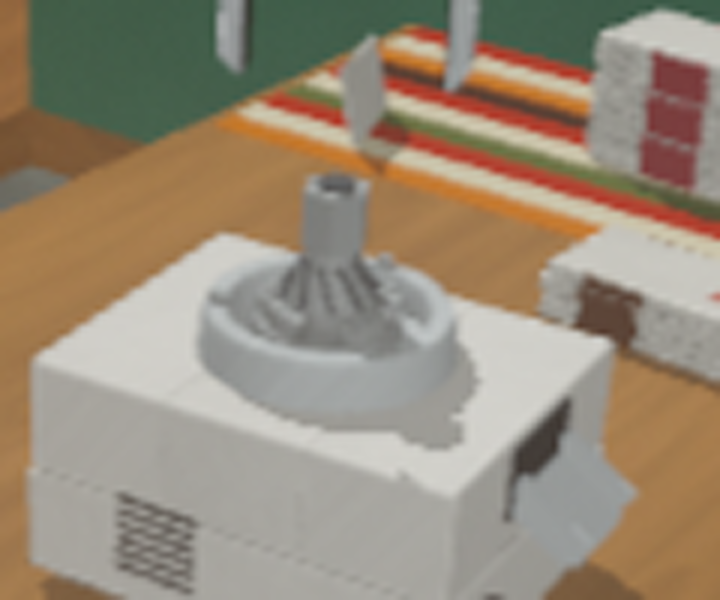

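View pics/t7.png

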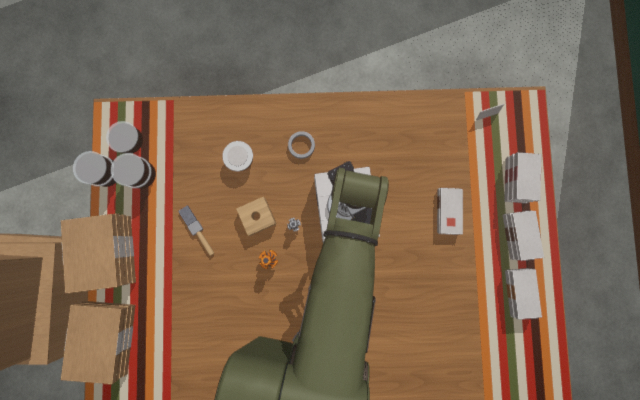

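The wrist depth puts the nut top near 220 mm and the flange and dog tops near 160 mm. The dogs stand in the notches, and everything else is where it was, so I'm handing in.

```bash
python3 -c "
from cell import manip
print(manip.sign_off())"
```

```text
the job is handed in; nothing more can be done
None
```

The grinding cone is back in the mill, pressed home and let go, and I handed the job in at about 25 s.

**What I did:** I gripped the cone by its nut and lifted it out of the stand. I entered the shank about 10° off the dogs and felt the flange ride on them at TCP z 198.3. I then turned it under roughly 10 to 14 N until the notches dropped over the dogs. After that I pressed it down to z 188.36, opened the gripper and backed away.

**Last checks:**
- **Seating:** The drop from dog tops to seat was 9.9 mm against the 10 mm expected. At the end, more push did not move it.
- **Height:** The wrist depth gave the nut top at about 220 to 221 mm and the flange and dog tops at about 160 mm, as they should be when home. It is not fine enough to confirm flush to better than about 0.5 mm.
- **Scene:** The final pictures show both dogs in the notches. The ring, tub, bars, brush and the other two cones are where they were.

**What did not go as planned:**
- **Push:** A straight push of 15 to 20 N stopped about 0.5 mm proud, probably from slight arm tilt and side load.
- **Force:** The vertical push reached 26 N, with 10 N sideways, while I was trying to relieve that, still under the 30 N limit.
- **Seating twist:** I eased back to about 20 N and seated it with a small twist of ±0.02 rad, within the dogs' free play. The final press was therefore not a purely straight one.

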